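# Put away the loose access-box cover

### The job

Put away the square cover plate that lies flat on the bench shelf: slide it out over the shelf's front edge, the long open one facing the sorter, until you can pinch it above and below, then stand it upright on one edge, in the middle of the only empty bay of the sorter, and let go. Lower it in, do not drop it or lay it down on the bench, and leave everything else where it is.

Things in the scene. Friction and masses are not known exactly. Their poses are not given: they have to be found in the camera images.
- cover: the loose cover: a plain stiff square plate of white plastic, 152 x 152 x 8 mm, 0.18 to 0.31 kg, a flush screw head near each corner. Starts flat on the shelf, 20 to 95 mm behind its front edge, turned up to 0.25 rad. Slides easily there (friction 0.25 to 0.36): a fingertip pressing about 10 N draws it along; it tips off once half is over the edge. Origin: centre of underside; x, y along its sides, z up.
- shelf: fixed low grey steel shelf, open below: a board 500 (y) x 270 (x) x 18 mm on four corner posts, an 18 mm upstand along its rear edge. Top 130 to 150 mm above the bench. Origin: middle of the top front edge (the long edge facing the sorter), level with the board's top; x runs back over the board (roughly to the robot's left), y along the edge (roughly towards the robot), z up.
- sorter: fixed dark steel sorter: base 156 (x) x 170 (y) x 4 mm, five upright dividers 4 mm thick square to x, 104 mm high (64 at their ends), making four open-ended bays 34 mm wide at x = -57, -19, 19, 57 mm, floor at z = 4 mm. x points roughly to the robot's left. Three bays are taken, too full for the cover too; one is empty, which one varies. Origin: centre of underside; z up.
- carton_white: slim white carton standing in one bay of the sorter: 29 (x) x 150 (y) x 105 mm high. Origin: centre of its underside.
- carton_brown: slim brown carton standing in one bay of the sorter: 29 (x) x 135 (y) x 112 mm high. Origin: centre of its underside.
- back_box: grey plastic wall box standing on edge in one bay of the sorter: 29 (x) x 146 (y) x 88 mm high. Origin: centre of its underside.
- access_box: bystander on the far end of the shelf: open grey plastic box 102 x 102 x 70 mm high. Origin: centre of its underside.
- small_carton: bystander on the near end of the shelf: white carton 118 (x) x 72 (y) x 45 mm high. Origin: centre of its underside.
- tape: bystander on the bench: roll of black tape lying flat, 100 mm across, 24 mm high. Origin: centre of its underside.
- screwdriver: bystander on the bench: a screwdriver lying down, about 200 mm long, along its x. Origin: under its middle.
- conduit_piece: bystander on the bench: piece of grey plastic conduit lying along its x, 165 mm long, 31 mm across at the socket end. Origin: under its middle.
Not all that is in view belongs to the job. Several things have the shape of the cover; the one meant has the colours described above.

How it is judged:
By the outcome, as a careful person would: the job done as asked, in the order asked, and still so for the second after the job is handed in, with the robot touching nothing.
It also fails if it takes over 67 s, if anything falls off the work surface, if the arm or the gripper's body presses on something with over 40 N, if the wrist force passes 120 N, or if a joint passes its speed limit or range.

### The arm

A 6-joint arm with a two-finger parallel gripper is mounted at the origin on the work surface. World frame = base frame: x ahead of the robot, y to its left, z up, the work surface at z = 0. Lengths are in m, angles in rad, forces in N, time in s.
With the tool pointing down it reaches from about 0.4 to 0.825 m from the base axis. Payload 7 kg.
Tool frame: the origin (TCP) lies between the finger pads; the fingertips stand 14 mm ahead of it and the grasp point (between the pads) lies 5 mm behind it; z points along the fingers, y is the direction in which the jaws open and shut (so a half turn about z gives the same grasp; the last joint's range is limited). The gripper opens to 88 mm and grips with 3 to 60 N. Pads are 19 mm wide; open, the fingers measure 130 mm over their backs; the gripper's body (78 mm by 193 mm) begins 47 mm behind the grasp point.
Start: joints at [-1.026, 0.359, 0.012, 0, -1.224, -0.288], TCP at [0.171, -0.653, 0.241] pointing down, gripper open.
Joint ranges: [-3.07, 3.07], [-1.43, 2.12], [-1.02, 1.25], [-3.03, 1.67], [-3.05, -0], [-3.03, 3.03]. Speed limits (rad/s): [2.39, 2.39, 3.01, 3.14, 3.14, 3.14].

### API

Orientations are given as a unit quaternion [w, x, y, z].
In Python, from rig import ctrl, optics, order, nets gives the robot as it stands.
- The arm moves only by the shell command python3 -m inch 'ROWS' [FORCE]. ROWS is JSON, a list of rows, each a list of 7 numbers: the turn, a rotation vector about the world's x, y, z in rad, then the shift along the world's x, y, z in m, then the opening, from -1 (shut) to 1 (fully open). A call has 1 to 12 rows; each row is the pose to reach, as a shift and turn from the pose commanded when the call began; what a row does not reach only later rows make up. A row lasts 1/10 s, in which the tool goes at most 50 mm and 8.59 degrees, less where a joint would pass 70% of its speed; a pose out of reach is approached as far as the arm can. A call with a gripper value outside its range is refused whole. The fingers move at their own pace and stop on an object; FORCE is the grip in N (left out, the last holds). Time passes only in rows, so rows that repeat a pose let the fingers close. It gives the time, the measured TCP pose, the force and the opening at its end, in the units of the state.
- ctrl.sense(): the state, without advancing time (a new reading comes with each control period).
- optics.grab_frame(name): name is "scene" or "top" or "wrist"; returns a dict with "img" (420x560x3 uint8, red, green, blue), "fx", "fy", "cx", "cy" (pixels), "R" (3x3) and "t" (3): a world point X has camera coordinates R X + t; the wrist camera has in their place "mount" (4x4, takes a point from camera to tool coordinates, whose origin is the TCP and whose axes are the flange's). Camera axes: x right, y down, z forward; pixel columns grow to the right and rows downward; lengths in m; the calibration is good to about 2 mm. A picture is of the moment at which its call begins: read the wrist's pose just before it. There is no depth.
- order.finish_job(): hands the job in, once; it reports no verdict.
Trained networks look in the newest picture that a camera, given by its name, has taken for a name from the list of things; names that differ only in an ending like _2 or _b are one class to them, and where a whole thing is asked for, a point or a joint stands for the part that bears it (a point fixed in the world has none). Each returns a list of dicts, best first, with "score" (0 to 1); they miss things now and then, are a little off and sometimes report something else, mostly with a low value. They report only what shows in the picture. A call takes as long as a camera call. They do not tell look-alikes from the thing itself.
- nets.recognise(camera, query): "xyz" ([x, y, z] in m, in world coordinates, good to about 4 mm: the middle of the surface that is visible of it).
The state is a dict: "clock": time; "joint_positions": joint angles; "qvel": joint speeds; "tau": joint torques, N m; "position": TCP position; "eef_rot": TCP orientation; "ft_force": force on the tool from outside, world axes, zero at the start; "wrist_torque": the same for the moment, N m; "grip_width": finger opening in m.
Only numpy, scipy, OpenCV 4.12 (cv2) and the standard library are available. Lean on these libraries where they do the work, as an engineer would, in place of code of your own. Each camera call takes 0.05 s, during which the arm holds its last target.

## Working session

There is one attempt and no reset: what is moved stays moved. The work goes in short steps, Python scripts to look and compute and a shell command to move; the robot and the scene stay as the last step left them, time stands still between calls to the robot, and variables do not carry over. Pictures are saved under pics/ and viewed, and the job is handed in when it is done.

```bash
ls; mkdir -p pics
python3 - <<'E'
from rig import ctrl, optics, order, nets
import cv2
s=ctrl.sense(); print({k:s[k] for k in s})
for n in ["scene","top","wrist"]:
    f=optics.grab_frame(n); cv2.imwrite(f"pics/{n}0.png",f["img"][:,:,::-1])
    print(n,f["fx"],f["cx"],f["cy"],f.get("R"),f.get("t"),f.get("mount"))
for n in ["scene","top"]:
    for q in ["cover","shelf","sorter","carton_white","carton_brown","back_box","access_box","small_carton"]:
        print(n,q,[(r["xyz"],r["score"]) for r in nets.recognise(n,q)][:4])
E
```

```text
pics
{'clock': 0.0, 'joint_positions': array([-1.02588093e+00,  3.59410304e-01,  1.10873584e-02, -3.53317050e-04,
       -1.22408795e+00, -2.88073998e-01]), 'qvel': array([ 0.00076027, -0.00030207, -0.00108841, -0.00065939, -0.0001403 ,
        0.00133675]), 'tau': array([ 3.51971694e-04, -5.82717919e+01,  2.93067473e+01,  6.99775279e+00,
        6.99288736e-03, -1.31287738e-04]), 'position': array([ 0.17131884, -0.65243316,  0.23961935]), 'eef_rot': array([-1.74693243e-04, -1.28008297e-01,  9.91772755e-01,  8.05466503e-04]), 'ft_force': array([ 0.27764362, -0.18155809, -0.19939316]), 'wrist_torque': array([-0.04474241, -0.01882238, -0.01237395]), 'grip_width': 0.08767106169432777}
scene 433.9658949290793 278.53571038394784 211.15816176032914 [[-0.69607429  0.71794656  0.00577238]
 [ 0.53903669  0.5278919  -0.6563304 ]
 [-0.47425734 -0.45374319 -0.75445152]] [ 0.3757891  -0.17906516  1.57713931] None
top 452.8717580924892 279.17965732078 209.4691722730064 [[ 0.02298792 -0.99959794 -0.01659886]
 [-0.99668191 -0.02161779 -0.07847196]
 [ 0.07808158  0.01834769 -0.99677812]] [-0.01583046
[... 669 characters left out ...]
99, 0.1146], 0.78), ([0.4252, -0.0933, 0.0195], 0.73)]
scene back_box [([0.4918, -0.3621, 0.0905], 0.55)]
scene access_box [([0.7591, 0.1455, 0.1738], 0.82)]
scene small_carton [([0.383, 0.17, 0.1871], 0.89)]
top cover [([0.5831, 0.1533, 0.1493], 0.85), ([0.2399, 0.3806, 0.0075], 0.85), ([0.5824, 0.3951, 0.0102], 0.64)]
top shelf [([0.5319, 0.0755, 0.14], 0.59)]
top sorter [([0.4564, -0.3729, 0.0589], 0.8)]
top carton_white [([0.4876, -0.2789, 0.1119], 0.63)]
top carton_brown [([0.478, -0.3157, 0.1167], 0.57)]
top back_box [([0.4635, -0.3536, 0.0941], 0.65)]
top access_box [([0.7675, 0.1496, 0.1569], 0.82), ([0.4572, -0.3743, 0.0596], 0.74)]
top small_carton [([0.3719, 0.159, 0.1862], 0.73)]
```

View pics/scene0.png

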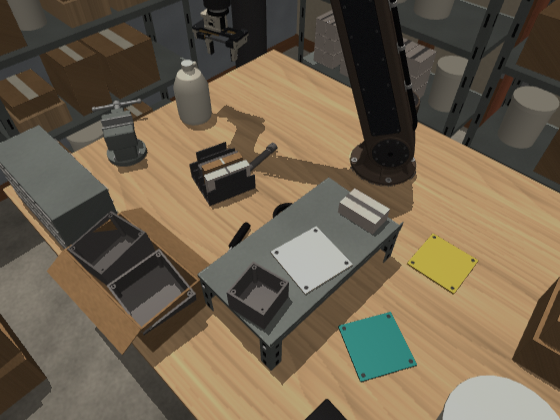

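View pics/top0.png

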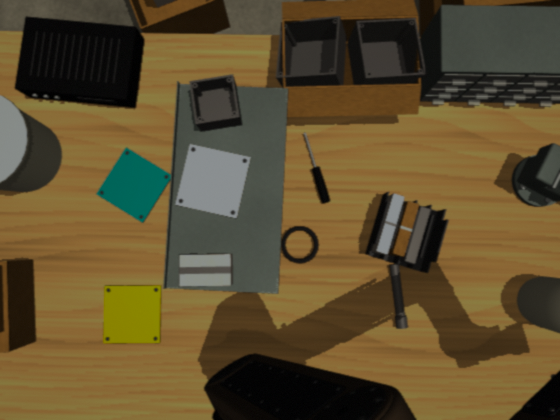

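Run:
```python
import cv2
a=cv2.imread('pics/top0.png'); cv2.imwrite('pics/topcrop0.png',cv2.resize(a[150:420,100:480],None,fx=2,fy=2,interpolation=cv2.INTER_CUBIC))
a=cv2.imread('pics/scene0.png'); cv2.imwrite('pics/scenecrop0.png',cv2.resize(a[100:330,20:400],None,fx=2,fy=2,interpolation=cv2.INTER_CUBIC))
```

```text
(no output)
```

View pics/topcrop0.png

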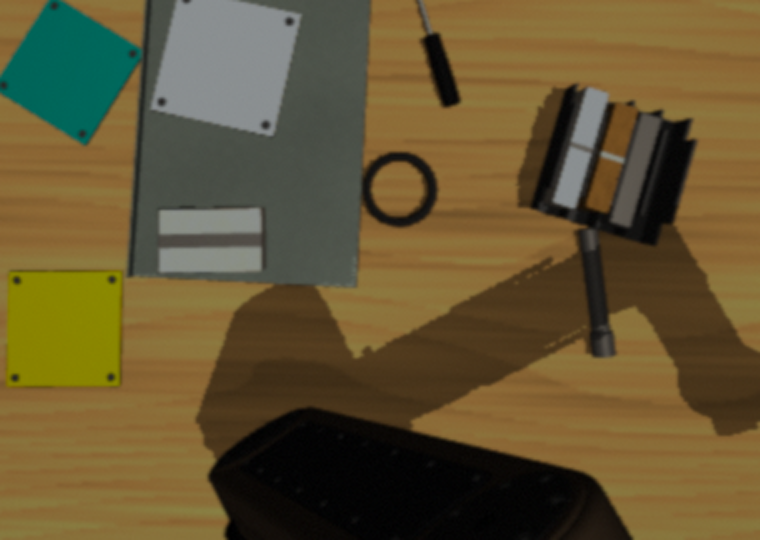

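View pics/scenecrop0.png

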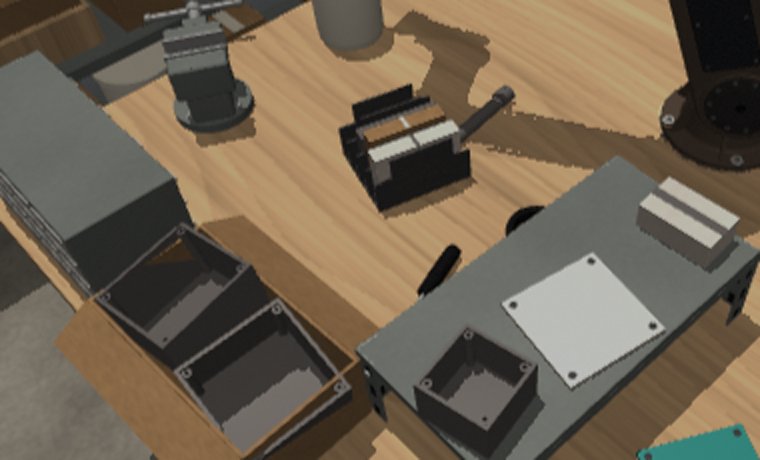

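Candidates for "cover" in the scene view are the white plate on the shelf at (312,259), the teal plate on the bench at (376,346) and the yellow plate on the bench at (442,262). The description says white and on the shelf, so I choose the first. The sorter's empty bay looks like the rightmost one as the robot sees it (local x=-57).

```bash
cat > h.py <<'E'
import numpy as np, cv2
from rig import ctrl, optics, order, nets
from scipy.spatial.transform import Rotation as Rn
def campose(f,s=None):
    if f.get("R") is not None:
        R=np.array(f["R"]);t=np.array(f["t"]);return R.T,-R.T@t
    q=s["eef_rot"];Rw=Rn.from_quat([q[1],q[2],q[3],q[0]]).as_matrix()
    M=np.array(f["mount"]);return Rw@M[:3,:3],Rw@M[:3,3]+s["position"]
def bp(f,uv,z,s=None):
    Rc,c=campose(f,s);d=Rc@np.array([(uv[0]-f["cx"])/f["fx"],(uv[1]-f["cy"])/f["fy"],1.])
    return c+d*(z-c[2])/d[2]
def proj(f,X,s=None):
    Rc,c=campose(f,s);p=Rc.T@(np.array(X)-c);return np.array([f["cx"]+f["fx"]*p[0]/p[2],f["cy"]+f["fy"]*p[1]/p[2]])
E
python3 - <<'E'
from h import *
for n in ["top","scene"]:
    f=optics.grab_frame(n);a=f["img"].astype(int)
    m=((a.min(2)>(110 if n=="top" else 150))&(a.max(2)-a.min(2)<30)).astype(np.uint8)
    c=(213,180) if n=="top" else (312,259)
    k,l,st,ce=cv2.connectedComponentsWithStats(m,connectivity=4)
    i=l[c[1],c[0]];print(n,a[c[1],c[0]],st[i])
    cn=max(cv2.findContours((l==i).astype(np.uint8),0,2)[0],key=cv2.contourArea)
    ap=cv2.approxPolyDP(cv2.convexHull(cn),8,True)[:,0]
    print(ap.tolist())
    for z in (.138,.148,.158):
        P=np.array([bp(f,p,z) for p in ap]);print(z,P[:,:2].round(4).tolist(),[round(float(np.linalg.norm(P[j]-P[j-1])),4) for j in range(len(P))],P.mean(0).round(4))
f=optics.grab_frame("top");i=f["img"][:,:,::-1]
cv2.imwrite("pics/sort1.png",cv2.resize(i[180:280,355:460],None,fx=6,fy=6,interpolation=cv2.INTER_CUBIC))
cv2.imwrite("pics/shelf1.png",cv2.resize(i[70:300,160:300],None,fx=2.6,fy=2.6,interpolation=cv2.INTER_CUBIC))
f=optics.grab_frame("scene");i=f["img"][:,:,::-1]
cv2.imwrite("pics/sort2.png",cv2.resize(i[130:210,175:285],None,fx=7,fy=7,interpolation=cv2.INTER_CUBIC))
E
```

```text
top [138 143 145] [ 176  144   74   74 3828]
[[190, 144], [249, 157], [235, 217], [176, 204]]
0.138 [[0.6716, 0.2158], [0.6422, 0.0703], [0.4949, 0.0999], [0.5234, 0.2442]] [0.1509, 0.1485, 0.1502, 0.147] [0.583  0.1576 0.138 ]
0.148 [[0.6693, 0.2136], [0.6402, 0.0694], [0.4944, 0.0988], [0.5225, 0.2417]] [0.1495, 0.1471, 0.1488, 0.1457] [0.5816 0.1559 0.148 ]
0.158 [[0.6671, 0.2114], [0.6383, 0.0685], [0.4938, 0.0976], [0.5217, 0.2392]] [0.1481, 0.1458, 0.1474, 0.1443] [0.5802 0.1542 0.158 ]
scene [187 188 184] [ 271  227   81   67 2782]
[[316, 227], [351, 264], [305, 293], [271, 251]]
0.138 [[0.4893, 0.094], [0.519, 0.2388], [0.6653, 0.2107], [0.6339, 0.0624]] [0.148, 0.1478, 0.149, 0.1516] [0.5769 0.1515 0.138 ]
0.148 [[0.4959, 0.0988], [0.5253, 0.2421], [0.6701, 0.2143], [0.639, 0.0676]] [0.1464, 0.1463, 0.1474, 0.15] [0.5826 0.1557 0.148 ]
0.158 [[0.5026, 0.1036], [0.5316, 0.2453], [0.6748, 0.2178], [0.6441, 0.0727]] [0.1448, 0.1447, 0.1458, 0.1483] [0.5883 0.1598 0.158 ]
```

View pics/sort1.png

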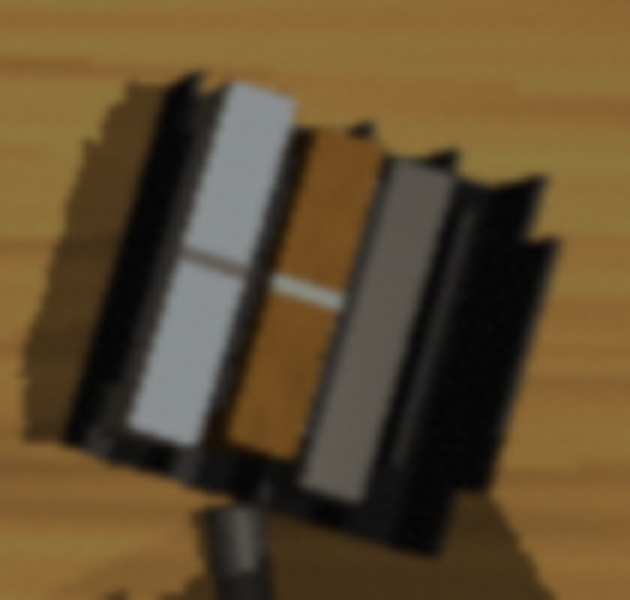

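View pics/shelf1.png

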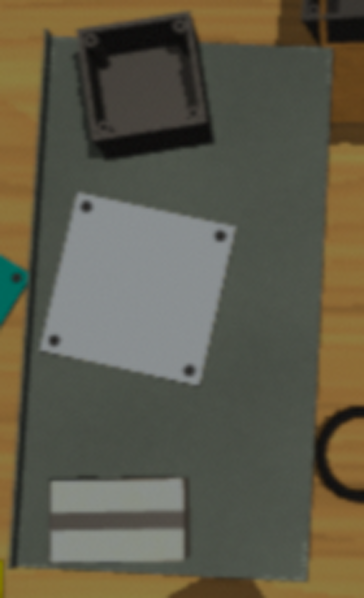

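View pics/sort2.png

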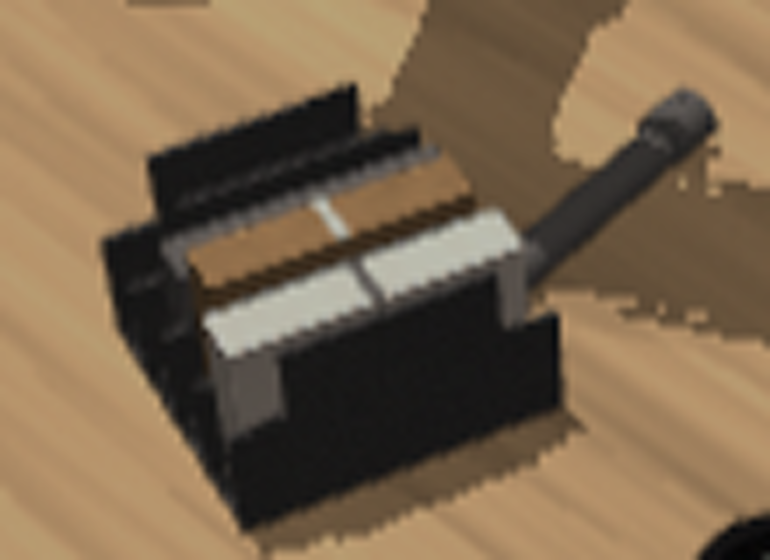

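```bash
cat > fit.py <<'E'
from h import *
from scipy.optimize import least_squares
ft=optics.grab_frame("top");fs=optics.grab_frame("scene")
P=lambda U,V,k,o:((U+.5)/k-.5+o[0],(V+.5)/k-.5+o[1])
for (U,V) in [(330,48),(306,580),(15,568),(48,32)]:
    print("shelf",[bp(ft,P(U,V,2.6,(160,70)),z).round(4).tolist() for z in (.138,.142)])
obs=[(ft,P(200,72,6,(355,180)),(76,-85,64)),(ft,P(370,125,6,(355,180)),(0,-85,64)),(ft,P(455,155,6,(355,180)),(-38,-85,64)),(ft,P(543,180,6,(355,180)),(-76,-85,64)),
(ft,P(435,553,6,(355,180)),(-78,85,0)),
(fs,P(245,530,7,(175,130)),(78,-85,0)),(fs,P(565,408,7,(175,130)),(78,85,0)),(fs,P(105,240,7,(175,130)),(-78,-85,64))]
def X(p,l):
    c,s=np.cos(p[2]),np.sin(p[2]);l=np.array(l)/1e3
    return [p[0]+c*l[0]-s*l[1],p[1]+s*l[0]+c*l[1],l[2]]
res=lambda p:np.concatenate([proj(f,X(p,l))-uv for f,uv,l in obs])
r=least_squares(res,[.48,-.33,1.3],loss="soft_l1")
print("sorter",r.x.round(4),res(r.x).reshape(-1,2).round(1).tolist())
np.save("sorter.npy",r.x)
print("bay",np.round(X(r.x,(-57,0,0)),4))
# overlay
for f,n,o,k in [(ft,"t",(340,170),6),(fs,"s",(165,120),6)]:
    i=cv2.resize(f["img"][o[1]:o[1]+100,o[0]:o[0]+125,::-1],None,fx=k,fy=k,interpolation=cv2.INTER_CUBIC)
    def L(a,b,c):
        q=[tuple(int(x) for x in ((proj(f,X(r.x,v))-o+.5)*k-.5)) for v in (a,b)];cv2.line(i,q[0],q[1],c,1)
    for x in (-78,-74,-40,-36,-2,2,36,40,74,78):
        L((x,-85,64),(x,85,64),(0,0,255));L((x,-60,104),(x,60,104),(0,255,0))
    for a,b in [((-78,-85),(78,-85)),((78,-85),(78,85)),((78,85),(-78,85)),((-78,85),(-78,-85))]: L(a+(0,),b+(0,),(255,255,0))
    cv2.imwrite(f"pics/fit_{n}.png",i)
E
python3 fit.py
```

```text
shelf [[0.8157, -0.0177, 0.138], [0.8143, -0.0177, 0.142]]
shelf [[0.3167, -0.0066, 0.138], [0.3171, -0.0066, 0.142]]
shelf [[0.321, 0.2612, 0.138], [0.3214, 0.2602, 0.142]]
shelf [[0.8267, 0.2513, 0.138], [0.8253, 0.2502, 0.142]]
sorter [ 0.4703 -0.334   1.2958] [[0.0, 0.3], [0.3, 0.1], [0.4, -0.6], [0.1, -0.5], [-6.5, 0.0], [0.6, 0.2], [0.3, -0.8], [-0.5, -0.7]]
bay [ 0.4548 -0.3888  0.    ]
```

View pics/fit_t.png

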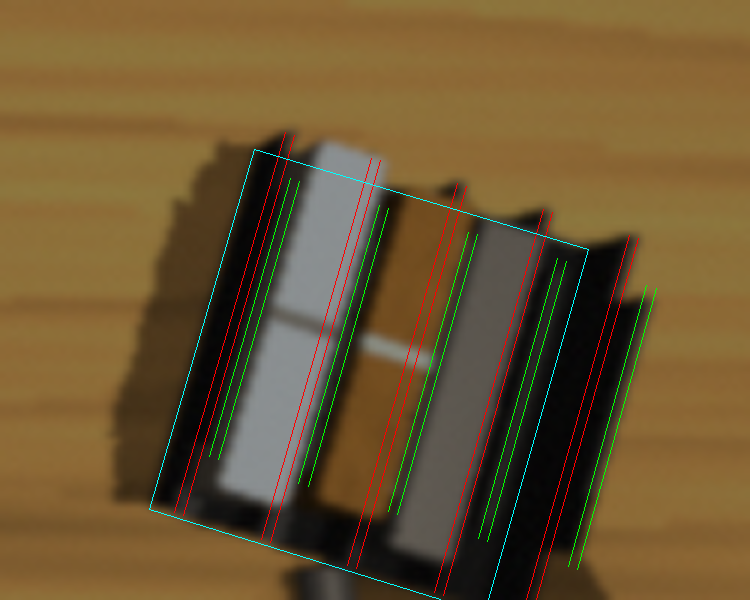

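View pics/fit_s.png

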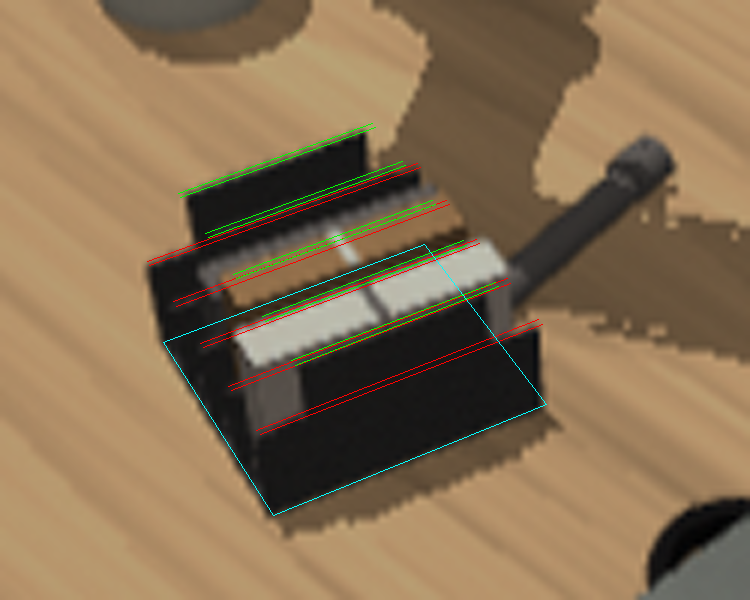

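The crops confirm the choice: it is the white plate with four screw heads on the shelf. In the top view the sorter's rightmost bay, next to the grey box, is empty. I'll start the approach at height with the gripper closing.

```bash
python3 -m inch '[[0,0,0,0,0.04,0.03,-1],[0,0,-0.05,0.01,0.085,0.04,-1],[0,0,-0.1,0.03,0.125,0.04,-1],[0,0,-0.15,0.05,0.17,0.04,-1],[0,0,-0.2,0.07,0.215,0.04,-1],[0,0,-0.25,0.09,0.26,0.04,-1],[0,0,-0.3,0.11,0.305,0.04,-1],[0,0,-0.35,0.13,0.35,0.04,-1],[0,0,-0.4,0.15,0.395,0.04,-1],[0,0,-0.45,0.17,0.44,0.04,-1],[0,0,-0.45,0.19,0.485,0.04,-1],[0,0,-0.45,0.21,0.53,0.04,-1]]' 20; python3 -c "
from h import *
s=ctrl.sense();print(s['joint_positions'].round(3),s['position'])
f=optics.grab_frame('wrist');cv2.imwrite('pics/w1.png',f['img'][:,:,::-1])"
```

```text
clock: 2.45
position: [0.3817, -0.1209, 0.2812]
eef_rot: [0.001, 0.096, 0.995, 0.0]
ft_force: [1.5, -0.2, -0.7]
grip_width: 0.0014
[ 0.193 -0.147 -0.474  0.    -1.243 -1.957] [ 0.38170541 -0.12088384  0.28122691]
```

```bash
python3 -m inch '[[0,0,0,0.03,0.04,0,-1],[0,0,0,0.06,0.08,0,-1],[0,0,0,0.085,0.12,0,-1],[0,0,0,0.11,0.16,0,-1],[0,0,0,0.14,0.2,-0.01,-1],[0,0,0,0.17,0.24,-0.03,-1],[0,0,0,0.2,0.284,-0.06,-1],[0,0,0,0.2,0.284,-0.09,-1],[0,0,0,0.2,0.284,-0.1,-1],[0,0,0,0.2,0.284,-0.1,-1]]' 20; python3 -c "
from h import *
s=ctrl.sense();print(s['joint_positions'].round(3),s['position'])
f=optics.grab_frame('wrist');cv2.imwrite('pics/w2.png',f['img'][:,:,::-1])
f=optics.grab_frame('scene');cv2.imwrite('pics/s2.png',f['img'][:,:,::-1])"
```

```text
clock: 3.5
position: [0.5803, 0.1606, 0.1786]
eef_rot: [-0.002, 0.096, 0.995, -0.001]
ft_force: [-0.4, -1.3, 0.4]
grip_width: 0.0001
[ 0.594  0.289 -0.237 -0.    -1.049 -2.358] [0.58033213 0.16056035 0.17855273]
```

View pics/w2.png

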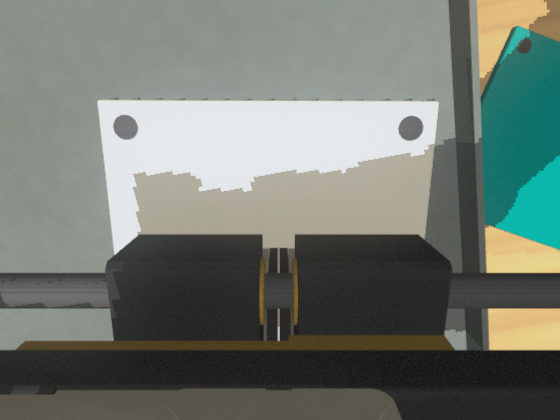

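View pics/s2.png

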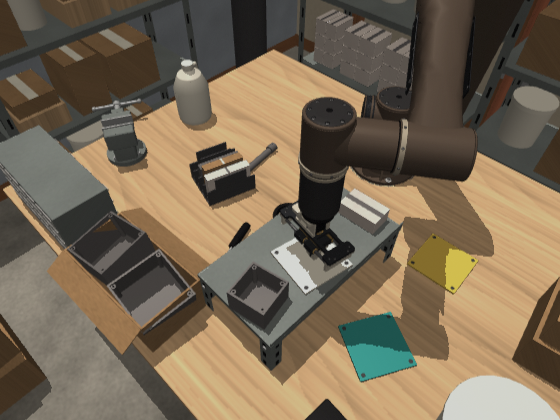

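The wrist view shows the white plate with its far edge at row 100, columns 98 to 438. It is square to the gripper, with screw heads at (125,127) and (410,128). Next I'll descend to contact.

```bash
python3 -m inch '[[0,0,0,0,0,-0.006,-1],[0,0,0,0,0,-0.01,-1],[0,0,0,0,0,-0.013,-1],[0,0,0,0,0,-0.013,-1]]' 20; python3 -m inch '[[0,0,0,0,0,-0.001,-1],[0,0,0,0,0,-0.002,-1]]';python3 -m inch '[[0,0,0,0,0,-0.001,-1],[0,0,0,0,0,-0.002,-1]]'
```

```text
clock: 4.0
position: [0.5812, 0.1609, 0.1676]
eef_rot: [-0.0, 0.097, 0.995, 0.0]
ft_force: [-0.3, -0.1, 0.2]
grip_width: 0.0004
clock: 4.2
position: [0.5815, 0.1612, 0.1657]
eef_rot: [0.0, 0.096, 0.995, 0.0]
ft_force: [0.1, 0.1, -0.1]
grip_width: 0.0002
clock: 4.4
position: [0.5819, 0.1612, 0.1648]
eef_rot: [0.001, 0.096, 0.995, 0.0]
ft_force: [-3.5, -1.1, 12.8]
grip_width: 0.0005
```

```bash
python3 -m inch '[[0,0,0,0,-0.004,0,-1],[0,0,0,0,-0.01,0,-1],[0,0,0,0,-0.018,0,-1],[0,0,0,0,-0.026,0,-1],[0,0,0,0,-0.03,0,-1]]';python3 - <<'E'
from h import *
s=ctrl.sense();print(s['ft_force'],s['position'])
f=optics.grab_frame('wrist');cv2.imwrite('pics/w3.png',f['img'][:,:,::-1])
E
```

```text
clock: 4.9
position: [0.5826, 0.1315, 0.1649]
eef_rot: [0.001, 0.096, 0.995, 0.001]
ft_force: [-0.9, 1.9, 5.9]
grip_width: 0.0005
[-0.85755323  1.85627086  5.88964348] [0.58259706 0.13153479 0.16492108]
```

View pics/w3.png

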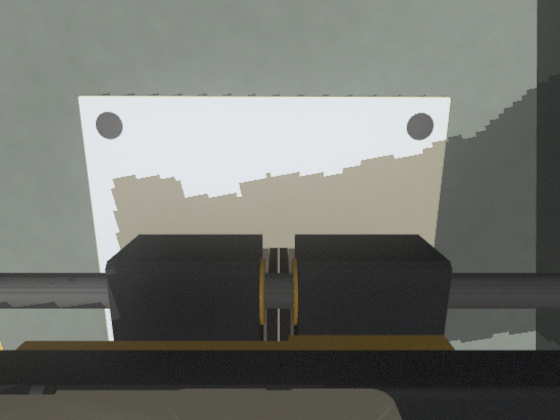

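```bash
python3 -m inch '[[0,0,0,0,-0.006,-0.001,-1],[0,0,0,0,-0.014,-0.001,-1],[0,0,0,0,-0.024,-0.001,-1],[0,0,0,0,-0.034,-0.001,-1],[0,0,0,-0.001,-0.044,-0.001,-1],[0,0,0,-0.001,-0.054,-0.001,-1],[0,0,0,-0.001,-0.064,-0.001,-1],[0,0,0,-0.001,-0.072,-0.001,-1],[0,0,0,-0.002,-0.076,-0.001,-1],[0,0,0,-0.002,-0.076,-0.001,-1]]';python3 - <<'E'
from h import *
s=ctrl.sense();print(s['ft_force'],s['position'])
f=optics.grab_frame('wrist');cv2.imwrite('pics/w4.png',f['img'][:,:,::-1])
f=optics.grab_frame('top');cv2.imwrite('pics/t4.png',f['img'][:,:,::-1])
E
```

```text
clock: 5.95
position: [0.5816, 0.0552, 0.1649]
eef_rot: [0.003, 0.096, 0.995, 0.001]
ft_force: [0.7, -0.7, 9.2]
grip_width: 0.0003
[ 0.71699728 -0.68527828  9.18447121] [0.5815634  0.0552374  0.16485746]
```

View pics/w4.png

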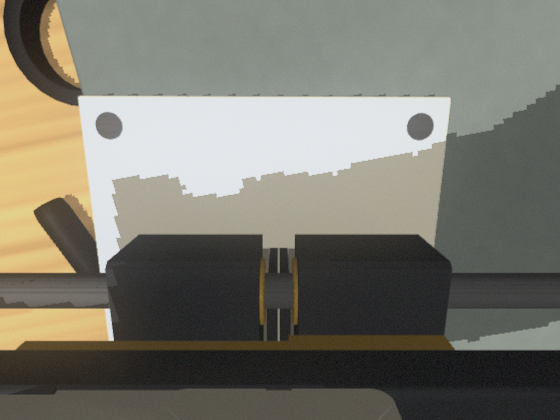

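View pics/t4.png

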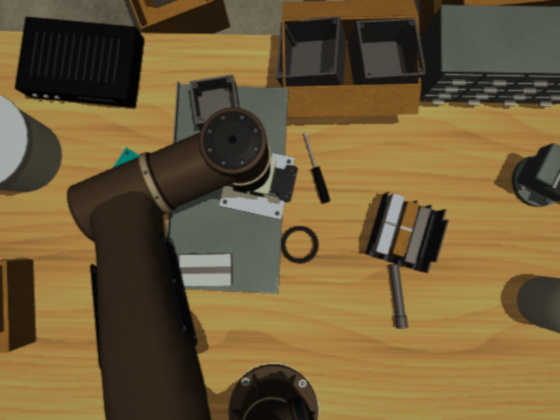

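```bash
python3 -m inch '[[0,0,0,0,-0.006,0,-1],[0,0,0,0,-0.014,0,-1],[0,0,0,0,-0.024,0,-1],[0,0,0,0,-0.034,0,-1],[0,0,0,0,-0.041,0,-1],[0,0,0,0,-0.044,0,-1],[0,0,0,0,-0.044,0,-1]]';python3 - <<'E'
from h import *
s=ctrl.sense();print(s['ft_force'],s['position'],s['joint_positions'].round(3))
f=optics.grab_frame('wrist');cv2.imwrite('pics/w5.png',f['img'][:,:,::-1])
f=optics.grab_frame('scene');cv2.imwrite('pics/s5.png',f['img'][:,:,::-1])
E
```

```text
clock: 6.75
position: [0.5816, 0.0112, 0.1649]
eef_rot: [0.003, 0.096, 0.995, 0.001]
ft_force: [-0.1, -0.1, 9.7]
grip_width: 0.0004
[-0.12095941 -0.05123746  9.74703474] [0.58155326 0.01120867 0.16485147] [ 3.56e-01  2.64e-01 -3.08e-01  2.00e-03 -9.94e-01 -2.12e+00]
```

View pics/w5.png

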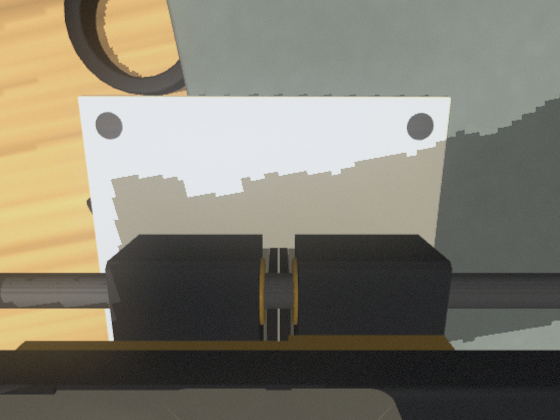

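View pics/s5.png

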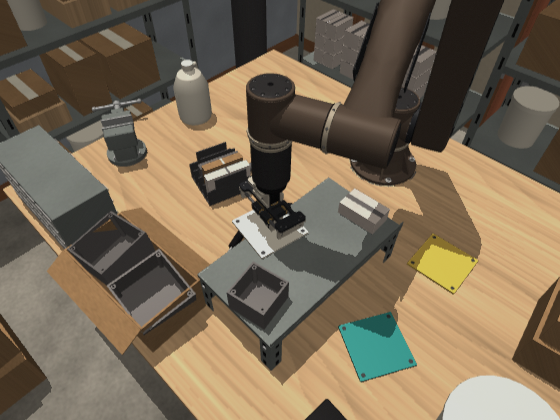

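Run:
```python
from h import *
f=optics.grab_frame('scene');Rc,c=campose(f);print(c)
for z in (.15,.2,.25,.3,.35,.4,.45,.5):
    X=[.5816,.0112,z];p=Rc.T@(np.array(X)-c);print(z,proj(f,X).round(0),"px/m",round(f['fx']/p[2]))
i=f["img"][:,:,::-1];cv2.imwrite("pics/s5c.png",cv2.resize(i[0:270,180:450],None,fx=2.2,fy=2.2,interpolation=cv2.INTER_CUBIC))
```

```text
[1.10606972 0.54034679 1.07018004]
0.15 [271. 227.] px/m 367
0.2 [271. 215.] px/m 379
0.25 [271. 202.] px/m 392
0.3 [271. 188.] px/m 406
0.35 [271. 174.] px/m 420
0.4 [270. 158.] px/m 436
0.45 [270. 141.] px/m 454
0.5 [270. 122.] px/m 472
```

View pics/s5c.png

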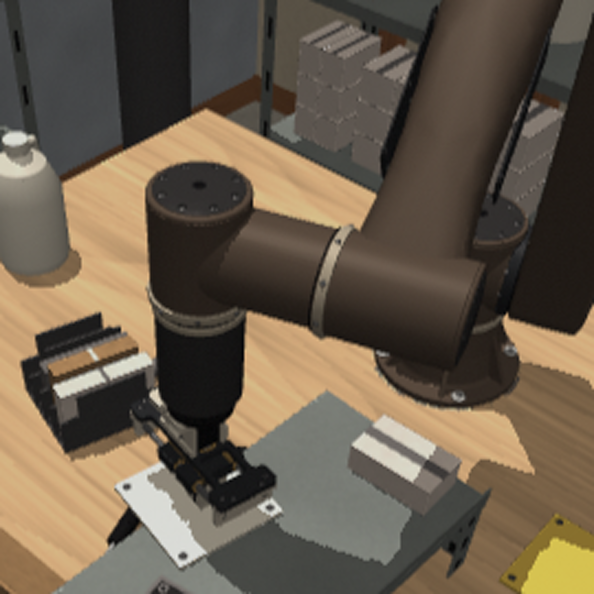

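Run:
```python
import numpy as np
from scipy.optimize import least_squares
D=[([-1.0259,.3594,.0111,0,-1.2241,-.288],(.1713,-.6524,.2396)),([.193,-.147,-.474,0,-1.243,-1.957],(.3817,-.1209,.2812)),([.594,.289,-.237,0,-1.049,-2.358],(.5803,.1606,.1786)),([.356,.264,-.308,.002,-.994,-2.12],(.5816,.0112,.1649))]
def fk(p,q):
    a2,d4,d5,H,a3=p;ph=q[1]-q[2]
    r=a2*np.sin(q[1])+d4*np.cos(ph)+a3*np.sin(ph);z=H+a2*np.cos(q[1])-d4*np.sin(ph)+a3*np.cos(ph)
    c,s=np.cos(q[0]),np.sin(q[0]);return np.array([c*r-s*d5,s*r+c*d5,z])
f=lambda p:np.concatenate([fk(p,q)-x for q,x in D])
for fix in (1,0):
    g=(lambda p:f(np.r_[p[:4],0])) if fix else f
    r=least_squares(g,[.54,.54,-.19,-.1,0.]);print(r.x.round(4),(r.fun*1000).round(1))
for q,x in D: print(q[0]-q[5],q[0]+q[5])
```

```text
[ 0.6002  0.464  -0.1919 -0.1636  0.    ] [ 0.1 -0.5  0.3  0.1  0.  -0.1  1.4  0.7  0.1 -2.3 -0.5 -0.3]
[ 0.5984  0.4616 -0.1919 -0.1683  0.006 ] [-0.4  0.2  0.4 -0.   0.  -0.1  1.7  0.9  0.1 -1.6 -0.2 -0.3]
-0.7379 -1.3139
2.15 -1.764
2.952 -1.7640000000000002
2.476 -1.7640000000000002
```

```bash
cat > kin.py <<'E'
import numpy as np
from scipy.optimize import least_squares
from scipy.spatial.transform import Rotation as R
A2,D4,D5,D6,H=.5995,.4635,-.1919,.34,.1764
LO=np.array([-3.07,-1.43,-1.02,-3.03,-3.05,-3.03]);HI=np.array([3.07,2.12,1.25,1.67,0,3.03])
def fk(q,full=False):
    e=lambda a,t:R.from_euler(a,t).as_matrix()
    R1=e('z',q[0]);S=np.array([0,0,H]);R2=R1@e('y',q[1]);E=S+R2@[0,0,A2]
    R3=R2@e('y',-q[2])@e('x',-q[3]);F=E+R3@[D4,0,0]
    W=F+R3@[0,D5,0];R5=R3@e('y',-q[4])@e('x',-q[5]);T=W+R5@[D6,0,0]
    M=np.c_[-R5[:,1],-R5[:,2],R5[:,0]]
    return (T,M,S,E,F,W) if full else (T,M)
def ik(T,M,seed):
    def f(q):
        t,m=fk(q);return np.r_[(t-T)*5,R.from_matrix(m.T@M).as_rotvec()]
    r=least_squares(f,np.clip(seed,LO+.01,HI-.01),bounds=(LO,HI));return r.x,np.abs(r.fun).max()
def Mdir(z,y):
    z=np.array(z,float);z/=np.linalg.norm(z);y=np.array(y,float);y-=z*(y@z);y/=np.linalg.norm(y)
    return np.c_[np.cross(y,z),y,z]
E
python3 - <<'E'
from kin import *
t,m=fk([.356,.264,-.308,.002,-.994,-2.12]);print(t,m.round(3).tolist())
rng=np.random.default_rng(0)
q0=np.array([.356,.264,-.308,.002,-.994,-2.12])
for xe in (.567,.65):
  for psi in (.19,0.,-.2):
    for sg in (1,-1):
      d=np.array([np.sin(psi),np.cos(psi),0]);T=np.array([xe,-.04,.147]);M=Mdir(d,[0,0,sg])
      sol=[]
      for k in range(30):
        q,e=ik(T,M,q0 if k==0 else rng.uniform(LO,HI))
        if e<1e-4 and not any(np.abs(q-s).max()<.05 for s in sol):
            sol.append(q);_,_,S,E,F,W=fk(q,True)
            print(xe,psi,sg,q.round(2),"E",E.round(2),"F",F.round(2),"W",W.round(2))
E
```

```text
[0.58071572 0.01059    0.16455738] [[-0.982, 0.191, 0.005], [0.191, 0.982, 0.0], [-0.005, 0.001, -1.0]]
0.567 0.19 1 [-0.56  0.78  0.01 -1.31 -1.83 -0.76] E [ 0.36 -0.22  0.6 ] F [ 0.64 -0.4   0.28] W [ 0.5  -0.37  0.15]
0.567 0.19 -1 [-0.56  0.78  0.01 -1.31 -1.83  2.38] E [ 0.36 -0.22  0.6 ] F [ 0.64 -0.4   0.28] W [ 0.5  -0.37  0.15]
0.567 0.0 1 [-0.5   0.82  0.13 -1.24 -1.95 -0.81] E [ 0.39 -0.21  0.58] F [ 0.7  -0.38  0.29] W [ 0.57 -0.38  0.15]
0.567 0.0 -1 [-0.5   0.82  0.13 -1.24 -1.95  2.33] E [ 0.39 -0.21  0.58] F [ 0.7  -0.38  0.29] W [ 0.57 -0.38  0.15]
0.567 -0.2 1 [-0.43  0.87  0.25 -1.17 -2.07 -0.84] E [ 0.42 -0.19  0.56] F [ 0.76 -0.35  0.29] W [ 0.63 -0.37  0.15]
0.567 -0.2 -1 [-0.43  0.87  0.25 -1.17 -2.07  2.3 ] E [ 0.42 -0.19  0.56] F [ 0.76 -0.35  0.29] W [ 0.63 -0.37  0.15]
0.65 0.19 1 [-0.51  0.83  0.17 -1.37 -1.82 -0.88] E [ 0.39 -0.22  0.58] F [ 0.71 -0.4   0.3 ] W [ 0.59 -0.37  0.15]
0.65 0.19 -1 [-0.51  0.83  0.17 -1.37 -1.82  2.26] E [ 0.39 -0.22  0.58] F [ 0.71 -0.4   0.3 ] W [ 0.59 -0.37  0.15]
0.65 0.0 1 [-0.46  0.89  0.31 -1.3  -1.95 -0.94] E [ 0.42 -0.21  0.56] F [ 0.76 -0.38  0.3 ] W [ 0.65 -0.38  0.15]
0.65 0.0 -1 [-0.46  0.89  0.31 -1.3  -1.95  2.2 ] E [ 0.42 -0.21  0.56] F [ 0.76 -0.38  0.3 ] W [ 0.65 -0.38  0.15]
0.65 -0.2 1 [-0.41  0.94  0.45 -1.25 -2.09 -0.99] E [ 0.45 -0.19  0.53] F [ 0.82 -0.35  0.31] W [ 0.72 -0.37  0.15]
0.65 -0.2 -1 [-0.41  0.94  0.45 -1.25 -2.09  2.15] E [ 0.45 -0.19  0.53] F [ 0.82 -0.35  0.31] W [ 0.72 -0.37  0.15]
```

```bash
python3 -m inch '[[0,0,0.03,0.005,0,0,-1],[0,0,0.07,0.013,0,0,-1],[0,0,0.11,0.021,0,0,-1],[0,0,0.15,0.029,0,0,-1],[0,0,0.19,0.037,0,0,-1],[0,0,0.21,0.043,0,0,-1],[0,0,0.21,0.043,0,0,-1]]';python3 - <<'E'
from h import *
s=ctrl.sense();print(s['ft_force'],s['position'],s['joint_positions'].round(3))
f=optics.grab_frame('wrist');cv2.imwrite('pics/w6.png',f['img'][:,:,::-1])
E
```

```text
clock: 7.6
position: [0.6245, 0.011, 0.1649]
eef_rot: [0.002, -0.009, 1.0, -0.0]
ft_force: [0.4, -1.3, 9.9]
grip_width: 0.0003
[ 0.43216388 -1.2843555   9.85795845] [0.624495   0.01100169 0.16485407] [ 0.331  0.331 -0.211  0.002 -1.025 -1.884]
```

View pics/w6.png

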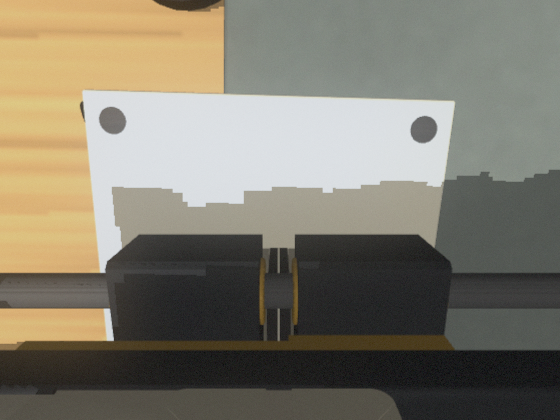

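The plate rotated with the fingers. It now overhangs by about 58 mm (shelf edge at column 225, plate columns 85 to 452) and is nearly square to the edge. Next I'll lift off, retreat and turn the tool horizontal.

```bash
python3 -m inch '[[0,0,0,0,0,0.04,-1],[0,0,0,0,0,0.08,-0.5],[0,0,0,0,-0.04,0.12,0],[0.14,0,0,0,-0.08,0.15,0.3],[0.28,0,0,0,-0.12,0.17,0.3],[0.42,0,0,0,-0.15,0.17,0.3],[0.56,0,0,0,-0.17,0.17,0.3],[0.70,0,0,0,-0.18,0.17,0.3],[0.84,0,0,0,-0.18,0.17,0.3],[0.98,0,0,0,-0.18,0.17,0.3],[1.12,0,0,0,-0.18,0.17,0.3],[1.12,0,0,0,-0.18,0.17,0.3]]' 40;python3 - <<'E'
from h import *
from kin import fk
s=ctrl.sense();q=s['joint_positions'];print(s['position'],q.round(3),fk(q)[0].round(3))
print(fk(q)[1].round(3).tolist())
f=optics.grab_frame('top');cv2.imwrite('pics/t7.png',f['img'][:,:,::-1])
f=optics.grab_frame('scene');cv2.imwrite('pics/s7.png',f['img'][:,:,::-1])
E
```

```text
clock: 8.85
position: [0.6215, -0.1715, 0.3269]
eef_rot: [0.002, -0.003, 0.845, 0.535]
ft_force: [0.0, -0.4, -2.4]
grip_width: 0.057
[ 0.62153226 -0.17148472  0.32689569] [-0.552  0.614  0.515 -1.021 -2.015 -1.212] [ 0.62  -0.193  0.313]
[[-1.0, -0.007, 0.0], [-0.003, 0.427, 0.904], [-0.006, 0.904, -0.427]]
```

View pics/t7.png

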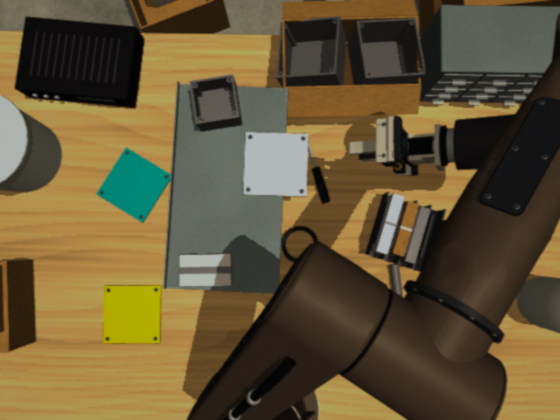

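View pics/s7.png

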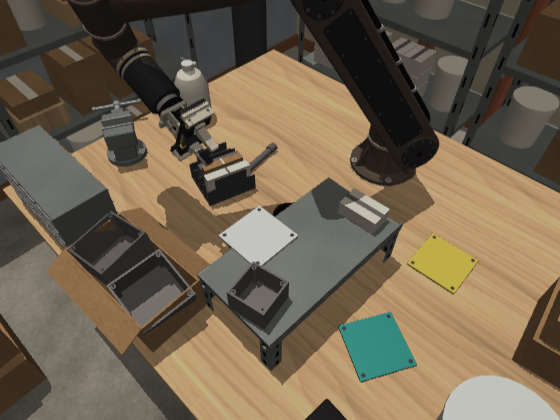

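```bash
sed -i 's/D6,H=.5995,.4635,-.1919,.34,.1764/D6,H=.5995,.4635,-.1919,.364,.2004/' kin.py
cat > meas.py <<'E'
from h import *
for n,c in (("top",(275,165)),("scene",(258,236))):
    f=optics.grab_frame(n);a=f["img"].astype(int)
    m=((a.min(2)>(110 if n=="top" else 150))&(a.max(2)-a.min(2)<30)).astype(np.uint8)
    k,l,st,ce=cv2.connectedComponentsWithStats(m,connectivity=4)
    i=l[c[1],c[0]];cn=max(cv2.findContours((l==i).astype(np.uint8),0,2)[0],key=cv2.contourArea)
    ap=cv2.approxPolyDP(cv2.convexHull(cn),8,True)[:,0].astype(float)
    ce=ap.mean(0);ap=ce+(ap-ce)*1.02
    P=np.array([bp(f,p,.151) for p in ap]);print(n,P[:,:2].round(4).tolist(),P.mean(0).round(4),[round(float(np.arctan2(*(P[j]-P[j-1])[1::-1])),3) for j in range(4)])
E
python3 meas.py
python3 - <<'E'
from kin import *
from rig import ctrl
q=ctrl.sense()['joint_positions']
for T in ([.623,-.105,.33],[.623,-.105,.147],[.623,-.047,.147]):
    q,e=ik(np.array(T),Mdir([0.01,1,0],[0,0,1]),q);_,_,S,E,F,W=fk(q,True);print(q.round(2),e,F.round(3),W.round(3))
E
```

```text
top [[0.7048, 0.0796], [0.6976, -0.071], [0.549, -0.0688], [0.5507, 0.0825]] [0.6255 0.0056 0.151 ] [-0.019, -1.619, 3.127, 1.56]
scene [[0.5516, -0.0671], [0.553, 0.0833], [0.6864, 0.0826], [0.702, -0.069]] [0.6232 0.0075 0.151 ] [3.129, 1.561, -0.005, -1.468]
[-0.6   0.72  0.4  -1.37 -2.13 -1.2 ] 6.227056397050243e-10 [ 0.689 -0.47   0.509] [ 0.619 -0.469  0.33 ]
[-0.57  0.94  0.37 -1.24 -2.03 -0.92] 3.2585045772748344e-13 [ 0.736 -0.47   0.299] [ 0.619 -0.469  0.147]
[-0.51  0.91  0.28 -1.26 -1.97 -0.88] 1.6653345369377348e-15 [ 0.742 -0.412  0.295] [ 0.619 -0.411  0.147]
```

Run:
```python
from h import *
from kin import Mdir
f=optics.grab_frame('top')
for z in (0,.1,.18): print(z,bp(f,(513,178),z).round(3),bp(f,(535,145),z).round(3),bp(f,(430,100),z).round(3))
f=optics.grab_frame('scene')
print([bp(f,p,0).round(3) for p in ((127,155),(147,155),(127,166))])
s=ctrl.sense();q=s['eef_rot'];M=Rn.from_quat([q[1],q[2],q[3],q[0]]).as_matrix()
print(s['position'],s['joint_positions'].round(3))
print(Rn.from_matrix(Mdir([.012,1,0],[0,0,1])@M.T).as_rotvec().round(3),np.array([.624,-.1,.147])-s['position'])
```

```text
0 [ 0.626 -0.635  0.   ] [ 0.718 -0.696  0.   ] [ 0.838 -0.412  0.   ]
0.1 [ 0.61  -0.586  0.1  ] [ 0.694 -0.642  0.1  ] [ 0.805 -0.381  0.1  ]
0.18 [ 0.597 -0.546  0.18 ] [ 0.675 -0.598  0.18 ] [ 0.778 -0.356  0.18 ]
[array([ 0.626, -0.691,  0.   ]), array([ 0.575, -0.639,  0.   ]), array([ 0.659, -0.641,  0.   ])]
[ 0.62274283 -0.16767526  0.33460202] [-0.544  0.601  0.519 -1.017 -2.013 -1.212]
[ 0.455  0.017 -0.017] [ 0.00125717  0.06767526 -0.18760202]
```

```bash
python3 -m inch '[[0.12,0.004,-0.004,0,0.02,0,0.3],[0.25,0.009,-0.009,0.001,0.04,0,0.3],[0.38,0.014,-0.014,0.001,0.06,0,0.3],[0.455,0.017,-0.017,0.001,0.068,-0.03,0.3],[0.455,0.017,-0.017,0.001,0.068,-0.07,0.3],[0.455,0.017,-0.017,0.001,0.068,-0.11,0.3],[0.455,0.017,-0.017,0.001,0.068,-0.15,0.3],[0.455,0.017,-0.017,0.001,0.068,-0.188,0.3],[0.455,0.017,-0.017,0.001,0.068,-0.188,0.3],[0.455,0.017,-0.017,0.001,0.068,-0.188,0.3]]' 40;cat > chk.py <<'E'
from h import *
from kin import Mdir,fk
import sys
s=ctrl.sense();q=s['eef_rot'];M=Rn.from_quat([q[1],q[2],q[3],q[0]]).as_matrix()
print(s['clock'],s['position'].round(4),s['ft_force'].round(1),s['grip_width'],s['joint_positions'].round(3));print(M.round(3).tolist())
for n in sys.argv[2:]:
    f=optics.grab_frame(n);cv2.imwrite(f'pics/{n}{sys.argv[1]}.png',f['img'][:,:,::-1])
E
python3 chk.py 8 wrist scene top
```

```text
clock: 10.15
position: [0.6238, -0.1001, 0.1456]
eef_rot: [0.003, 0.005, 0.706, 0.708]
ft_force: [0.5, -0.1, 1.4]
grip_width: 0.0568
10.15 [ 0.6238 -0.1001  0.1456] [ 0.5 -0.1  1.4] 0.056770892756441774 [-0.563  0.942  0.355 -1.245 -2.025 -0.912]
[[-1.0, 0.003, 0.011], [0.011, -0.003, 1.0], [0.003, 1.0, 0.003]]
```

View pics/wrist8.png

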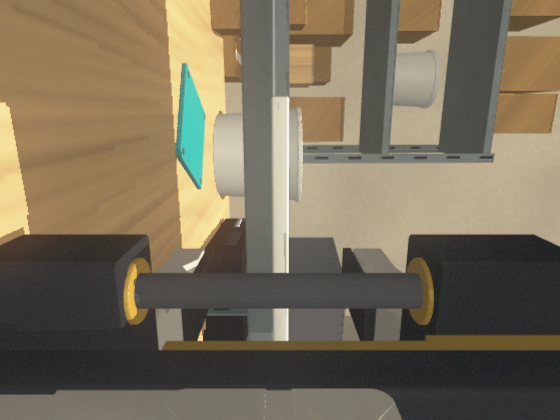

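View pics/scene8.png

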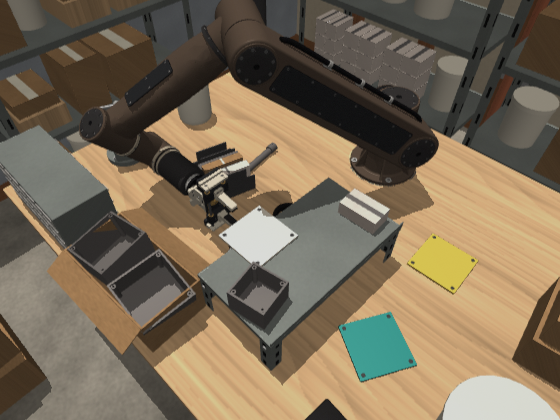

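View pics/top8.png

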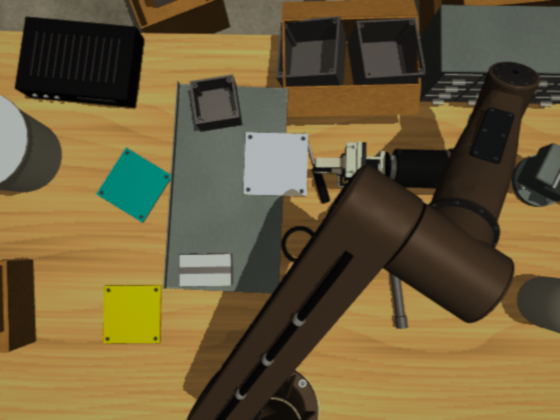

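The wrist view shows the plate's edge face at columns 273 to 289, against a jaw centre of about 278. So the plate lies about 1.5 mm above the tool axis, and I'll correct that while advancing, then pinch.

```bash
python3 -m inch '[[0,0,0,0,0.015,0.0015,0.3],[0,0,0,0,0.03,0.0015,0.3],[0,0,0,0,0.045,0.0015,0.3],[0,0,0,0,0.053,0.0015,0.3],[0,0,0,0,0.053,0.0015,0.3],[0,0,0,0,0.053,0.0015,-1],[0,0,0,0,0.053,0.0015,-1],[0,0,0,0,0.053,0.0015,-1],[0,0,0,0,0.053,0.0015,-1],[0,0,0,0,0.053,0.0015,-1],[0,0,0,0,0.053,0.0015,-1]]' 35; python3 chk.py 9 wrist scene
```

```text
clock: 11.4
position: [0.6234, -0.0481, 0.146]
eef_rot: [0.003, 0.006, 0.706, 0.709]
ft_force: [0.1, -0.9, -0.7]
grip_width: 0.0144
11.4 [ 0.6234 -0.0481  0.146 ] [ 0.1 -0.9 -0.7] 0.014362403884142387 [-0.509  0.913  0.279 -1.263 -1.967 -0.879]
[[-1.0, 0.004, 0.013], [0.013, -0.004, 1.0], [0.004, 1.0, 0.004]]
```

View pics/wrist9.png

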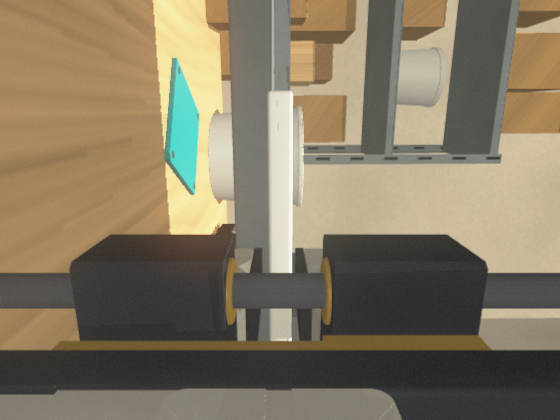

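Still closing (14 mm). I'll give it more time.

```bash
python3 -m inch '[[0,0,0,0,0,0,-1],[0,0,0,0,0,0,-1],[0,0,0,0,0,0,-1],[0,0,0,0,0,0,-1]]' 35; python3 chk.py 10 wrist
```

```text
clock: 11.9
position: [0.6234, -0.0479, 0.1465]
eef_rot: [0.003, 0.005, 0.706, 0.709]
ft_force: [0.6, -1.1, 5.0]
grip_width: 0.0078
11.9 [ 0.6234 -0.0479  0.1465] [ 0.6 -1.1  5. ] 0.007806738560063232 [-0.509  0.913  0.279 -1.264 -1.968 -0.879]
[[-1.0, 0.003, 0.013], [0.013, -0.004, 1.0], [0.003, 1.0, 0.004]]
```

View pics/wrist10.png

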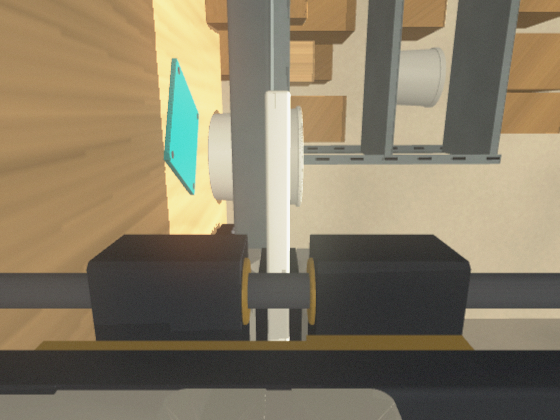

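```bash
python3 -m inch '[[0,0,0,0,0,0.005,-1],[0,0,0,0,-0.001,0.015,-1],[0,0,0,0,-0.003,0.03,-1],[0,0,0,0,-0.008,0.05,-1],[0,0,0,0,-0.015,0.08,-1],[0,0,0,0,-0.025,0.11,-1],[0,0,0,0,-0.035,0.14,-1],[0,0,0,0,-0.05,0.17,-1],[0,0,0,0,-0.07,0.2,-1],[0,0,0,0,-0.09,0.22,-1],[0,0,0,0,-0.09,0.22,-1]]' 35; python3 chk.py 11 wrist scene
python3 - <<'E'
from h import *
from kin import *
s=ctrl.sense();q=s['eef_rot'];M=Rn.from_quat([q[1],q[2],q[3],q[0]]).as_matrix();p=s['position']
yaw=1.2958
Mt=Mdir([0,0,-1],[np.cos(yaw),np.sin(yaw),0])
rv=Rn.from_matrix(Mt@M.T).as_rotvec();print(rv.round(3),(np.array([.455,-.389,.33])-p).round(3))
qq=s['joint_positions']
for a in np.linspace(0,1,6):
    qq,e=ik(p+a*(np.array([.455,-.389,.33])-p),Rn.from_rotvec(a*rv).as_matrix()@M,qq);print(qq.round(2),e)
E
```

```text
clock: 13.05
position: [0.6228, -0.1405, 0.3702]
eef_rot: [0.006, 0.004, 0.708, 0.707]
ft_force: [0.4, 0.7, -2.5]
grip_width: 0.0077
13.05 [ 0.6228 -0.1405  0.3702] [ 0.4  0.7 -2.5] 0.007706822890964948 [-0.646  0.7    0.474 -1.407 -2.183 -1.29 ]
[[-1.0, -0.002, 0.015], [0.015, 0.002, 1.0], [-0.002, 1.0, -0.002]]
[-1.561  0.225 -0.203] [-0.168 -0.251 -0.037]
[-0.64  0.7   0.47 -1.41 -2.18 -1.29] 3.90178719261145e-09
[-0.65  0.6   0.49 -1.14 -2.09 -1.28] 6.346312364513551e-12
[-0.62  0.5   0.46 -0.86 -1.98 -1.27] 1.423652862264646e-10
[-0.56  0.39  0.37 -0.58 -1.81 -1.27] 5.551115123125783e-16
[-0.48  0.29  0.21 -0.3  -1.6  -1.32] 4.440892098500626e-15
[-0.38  0.19 -0.02 -0.   -1.36 -1.46] 6.569680966494374e-12
```

View pics/scene11.png

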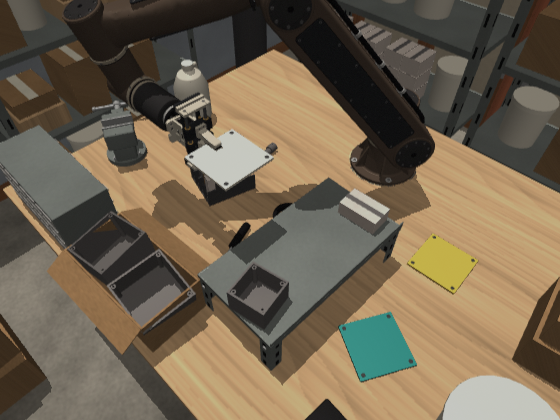

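The cover is held level and clear of the shelf (scene view about (230,157)). Now I'll turn it upright while moving above the empty bay.

```bash
python3 -m inch '[[-0.13,0.019,-0.017,-0.014,-0.021,0,-1],[-0.26,0.038,-0.034,-0.028,-0.042,0,-1],[-0.39,0.056,-0.051,-0.042,-0.063,0,-1],[-0.52,0.075,-0.068,-0.056,-0.084,0,-1],[-0.65,0.094,-0.085,-0.07,-0.105,0,-1],[-0.78,0.112,-0.101,-0.084,-0.126,0,-1],[-0.91,0.131,-0.118,-0.098,-0.146,0,-1],[-1.04,0.15,-0.135,-0.112,-0.167,0,-1],[-1.17,0.169,-0.152,-0.126,-0.188,0,-1],[-1.30,0.187,-0.169,-0.14,-0.209,0,-1],[-1.43,0.206,-0.186,-0.154,-0.23,0,-1],[-1.561,0.225,-0.203,-0.168,-0.251,0,-1]]' 35; python3 -m inch '[[0,0,0,0,0,0,-1],[0,0,0,0,0,0,-1],[0,0,0,0,0,0,-1]]';python3 chk.py 12 wrist scene top
```

```text
clock: 14.35
position: [0.455, -0.3884, 0.3656]
eef_rot: [-0.001, 0.137, 0.991, -0.001]
ft_force: [-0.6, 0.3, -3.3]
grip_width: 0.0078
clock: 14.65
position: [0.4561, -0.388, 0.3654]
eef_rot: [-0.001, 0.137, 0.991, 0.003]
ft_force: [0.0, -0.9, -2.7]
grip_width: 0.0081
14.65 [ 0.4561 -0.388   0.3654] [ 0.  -0.9 -2.7] 0.008137826454449786 [-0.382  0.183  0.053 -0.005 -1.443 -1.464]
[[-0.962, 0.272, -0.001], [0.272, 0.962, 0.005], [0.002, 0.005, -1.0]]
```

View pics/scene12.png

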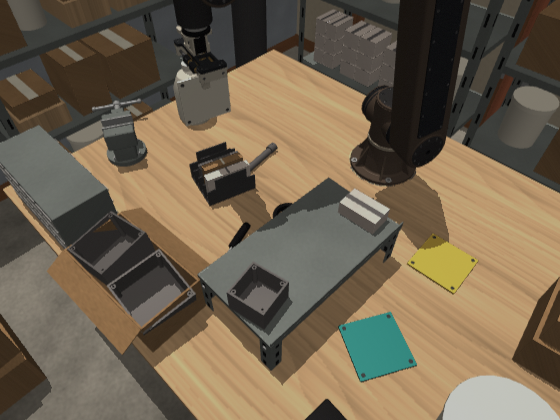

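View pics/wrist12.png

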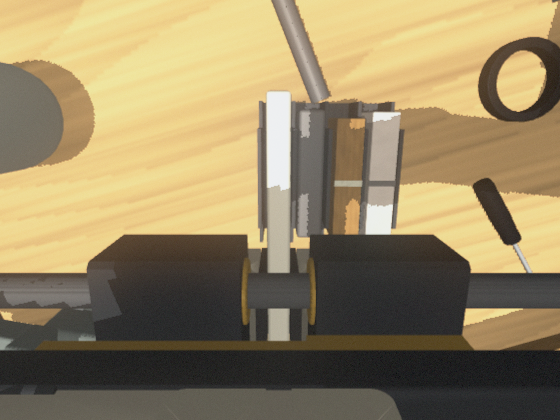

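Run:
```python
from h import *
f=optics.grab_frame('wrist');i=f['img'][:,:,::-1]
cv2.imwrite('pics/w13.png',cv2.resize(i[85:245,235:415],None,fx=4,fy=3.5,interpolation=cv2.INTER_CUBIC))
s=ctrl.sense()
p=np.load('sorter.npy')
def X(l):
    c,sn=np.cos(p[2]),np.sin(p[2]);l=np.array(l)/1e3
    return [p[0]+c*l[0]-sn*l[1],p[1]+sn*l[0]+c*l[1],l[2]]
for l in [(-76,-85,64),(-76,85,64),(-38,85,64),(-76,60,104),(-76,-60,104),(-38,60,104),(-38,-60,104),(-57,0,104),(76,60,104)]: print(l,proj(f,X(l),s).round(1))
g=i.mean(2)
for r in (110,140,170,200,225): print(r,g[r,250:305].astype(int).tolist())
```

```text
(-76, -85, 64) [262.1 240.9]
(-76, 85, 64) [260.2  99. ]
(-38, 85, 64) [293.6  99. ]
(-76, 60, 104) [258.9 122.1]
(-76, -60, 104) [260.4 231.3]
(-38, 60, 104) [295.1 122. ]
(-38, -60, 104) [294.1 231.2]
(-57, 0, 104) [277.1 178.6]
(76, 60, 104) [403.4 121.9]
110 [190, 189, 191, 190, 188, 187, 188, 190, 187, 180, 147, 128, 129, 122, 92, 111, 181, 233, 238, 240, 239, 239, 240, 239, 239, 239, 239, 239, 239, 238, 238, 239, 239, 239, 238, 239, 239, 239, 236, 227, 192, 111, 92, 111, 123, 125, 115, 94, 95, 92, 93, 102, 120, 127, 130]
140 [200, 200, 199, 199, 199, 198, 200, 200, 186, 129, 129, 127, 109, 90, 89, 104, 163, 226, 237, 238, 239, 239, 239, 239, 239, 239, 239, 239, 239, 239, 239, 239, 239, 239, 239, 239, 239, 238, 235, 220, 168, 94, 82, 83, 88, 93, 93, 93, 89, 84, 94, 96, 105, 110, 109]
170 [198, 197, 197, 200, 201, 199, 199, 197, 186, 140, 128, 128, 115, 87, 88, 94, 144, 216, 236, 239, 238, 238, 239, 239, 239, 239, 239, 239, 239, 239, 238, 239, 239, 239, 239, 239, 239, 238, 232, 213, 155, 85, 81, 82, 91, 90, 89, 87, 81, 87, 98, 99, 106, 104, 107]
200 [202, 201, 202, 202, 202, 201, 203, 201, 194, 155, 126, 127, 116, 82, 82, 85, 103, 138, 161, 173, 184, 182, 185, 185, 183, 183, 181, 181, 179, 183, 181, 185, 183, 185, 185, 184, 181, 179, 170, 155, 119, 79, 76, 80, 94, 101, 94, 80, 79, 103, 137, 153, 166, 167, 164]
225 [200, 201, 200, 200, 201, 199, 200, 199, 196, 170, 120, 120, 112, 96, 90, 79, 96, 122, 155, 167, 179, 181, 181, 180, 178, 180, 181, 180, 182, 182, 180, 182, 178, 183, 183, 183, 178, 174, 164, 148, 98, 89, 108, 99, 114, 114, 106, 83, 99, 126, 143, 156, 160, 160, 158]
```

View pics/w13.png

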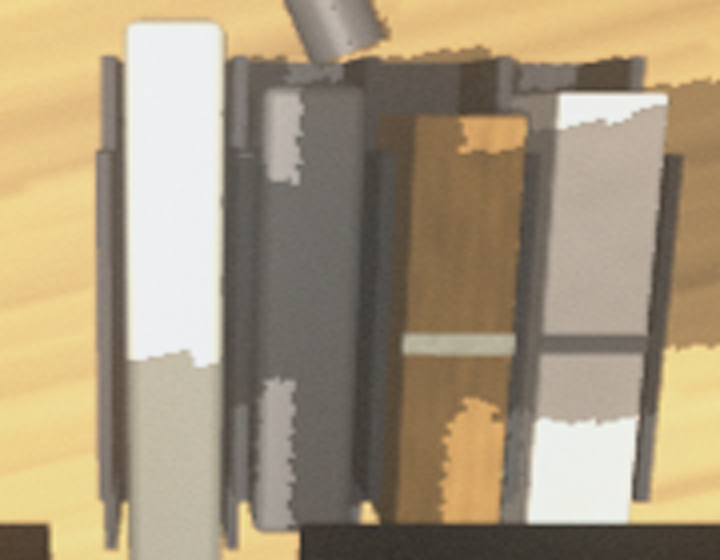

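The wrist crop shows the plate between the empty bay's dividers. The divider tops are at columns 260.6 and about 295.5, so the bay centre is about 278.1 against a tool plane at 278.2. It is centred and parallel, so I'll lower it.

```bash
python3 -m inch '[[0,0,0,0,0,-0.02,-1],[0,0,0,0,0,-0.05,-1],[0,0,0,0,0,-0.08,-1],[0,0,0,0,0,-0.1,-1],[0,0,0,0,0,-0.11,-1],[0,0,0,0,0,-0.11,-1],[0,0,0,0,0,-0.11,-1]]'; python3 chk.py 14 wrist scene top
```

```text
clock: 15.55
position: [0.4559, -0.3894, 0.257]
eef_rot: [0.0, 0.138, 0.99, 0.0]
ft_force: [-0.5, -0.3, -2.5]
grip_width: 0.0076
15.55 [ 0.4559 -0.3894  0.257 ] [-0.5 -0.3 -2.5] 0.007568759459011973 [-3.820e-01  2.260e-01 -1.360e-01 -1.000e-03 -1.210e+00 -1.465e+00]
[[-0.962, 0.273, 0.0], [0.273, 0.962, 0.001], [0.0, 0.001, -1.0]]
```

View pics/wrist14.png

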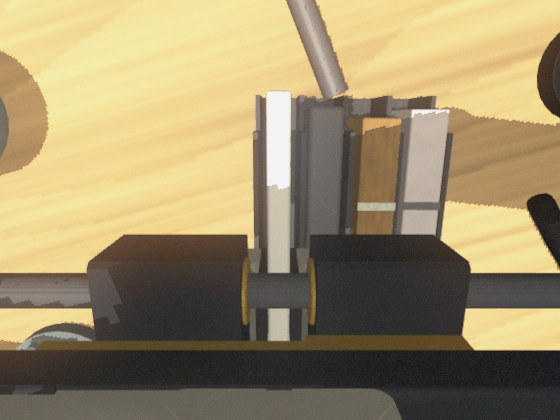

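View pics/scene14.png

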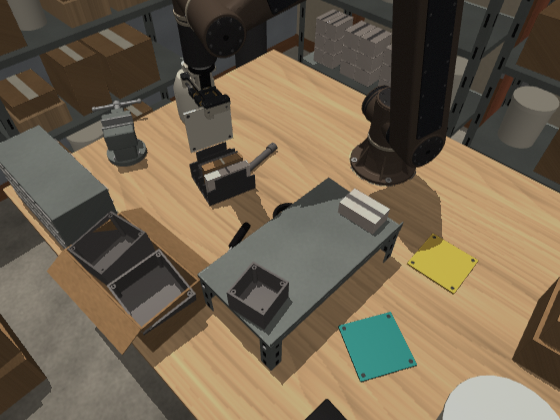

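Run:
```python
from h import *
f=optics.grab_frame('wrist');i=f['img'][:,:,::-1]
cv2.imwrite('pics/w15.png',cv2.resize(i[85:245,235:345],None,fx=6,fy=3.5,interpolation=cv2.INTER_CUBIC))
g=i.mean(2)
for r in (140,160,180,200,220): print(r,g[r-2:r+3,248:312].mean(0).astype(int).tolist())
```

```text
140 [204, 204, 205, 201, 174, 115, 115, 113, 110, 104, 95, 94, 94, 94, 96, 103, 105, 110, 168, 233, 241, 243, 243, 243, 243, 243, 243, 243, 242, 243, 243, 242, 243, 243, 243, 242, 243, 243, 242, 242, 240, 227, 168, 109, 100, 100, 99, 93, 87, 88, 85, 84, 85, 92, 95, 94, 96, 92, 89, 87, 90, 97, 101, 106]
160 [203, 203, 203, 203, 187, 103, 103, 103, 103, 100, 94, 92, 93, 92, 96, 102, 103, 105, 153, 226, 240, 242, 243, 242, 243, 243, 242, 242, 243, 242, 242, 242, 243, 242, 242, 242, 242, 242, 242, 242, 238, 225, 180, 100, 97, 97, 93, 85, 83, 84, 83, 81, 85, 94, 95, 93, 92, 90, 82, 85, 90, 97, 100, 106]
180 [199, 200, 200, 200, 187, 116, 100, 99, 100, 96, 90, 89, 89, 89, 91, 97, 98, 99, 142, 218, 239, 242, 242, 242, 242, 242, 243, 242, 242, 242, 242, 241, 241, 241, 241, 242, 242, 242, 242, 242, 237, 219, 161, 96, 93, 92, 89, 79, 77, 77, 75, 77, 82, 89, 88, 89, 88, 83, 80, 84, 91, 95, 98, 105]
200 [201, 201, 202, 200, 190, 136, 97, 97, 96, 95, 88, 84, 83, 84, 87, 90, 96, 95, 108, 143, 167, 181, 193, 192, 192, 193, 192, 191, 193, 192, 192, 192, 193, 193, 193, 192, 193, 194, 193, 190, 179, 164, 128, 91, 88, 86, 81, 74, 71, 71, 71, 74, 82, 85, 86, 83, 82, 75, 76, 84, 91, 95, 98, 103]
220 [207, 207, 207, 206, 201, 164, 92, 91, 91, 89, 83, 77, 78, 78, 79, 86, 90, 88, 97, 129, 165, 175, 189, 190, 189, 190, 188, 189, 190, 190, 190, 190, 190, 190, 191, 191, 191, 190, 192, 186, 175, 158, 125, 116, 116, 109, 81, 70, 66, 64, 68, 71, 82, 81, 80, 78, 76, 72, 75, 84, 89, 93, 97, 101]
```

View pics/w15.png

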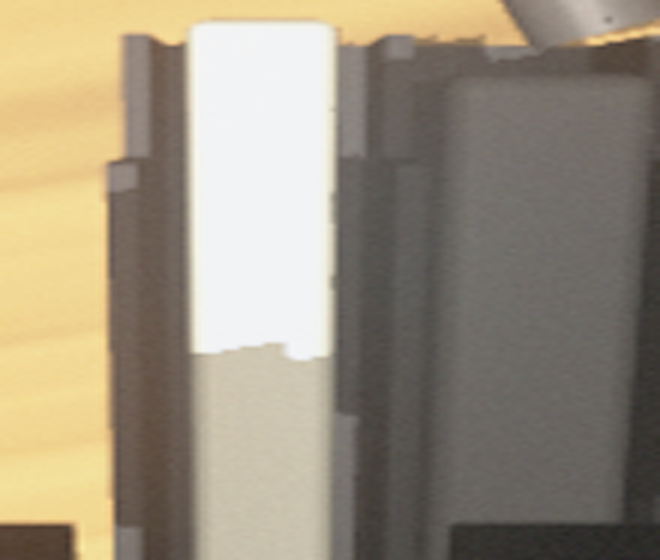

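```bash
python3 -m inch '[[0,0,0,0,0.0007,-0.01,-1],[0,0,0,0,0.0007,-0.03,-1],[0,0,0,0,0.0007,-0.05,-1],[0,0,0,0,0.0007,-0.07,-1],[0,0,0,0,0.0007,-0.09,-1],[0,0,0,0,0.0007,-0.105,-1],[0,0,0,0,0.0007,-0.112,-1],[0,0,0,0,0.0007,-0.115,-1],[0,0,0,0,0.0007,-0.115,-1]]';python3 -m inch '[[0,0,0,0,0,-0.001,-1],[0,0,0,0,0,-0.003,-1],[0,0,0,0,0,-0.003,-1],[0,0,0,0,0,-0.003,-1]]'; python3 chk.py 16 wrist scene
```

```text
clock: 16.65
position: [0.4556, -0.3882, 0.1411]
eef_rot: [-0.0, 0.137, 0.991, 0.001]
ft_force: [-0.1, -0.2, -1.8]
grip_width: 0.0079
clock: 17.05
position: [0.4555, -0.3882, 0.1383]
eef_rot: [-0.0, 0.138, 0.99, 0.001]
ft_force: [0.1, 0.1, -3.1]
grip_width: 0.0079
17.05 [ 0.4555 -0.3882  0.1383] [ 0.1  0.1 -3.1] 0.007852897539508694 [-0.38   0.319 -0.296 -0.002 -0.957 -1.466]
[[-0.962, 0.273, -0.0], [0.273, 0.962, 0.001], [0.001, 0.001, -1.0]]
```

View pics/wrist16.png

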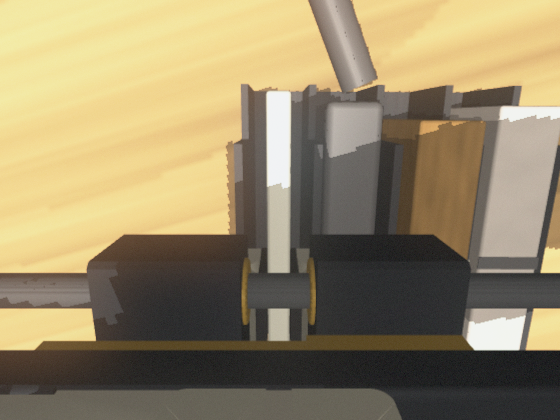

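View pics/scene16.png

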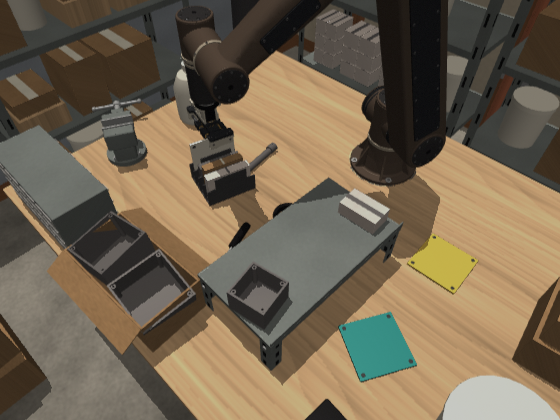

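```bash
for k in 1 2 3 ; do python3 -m inch '[[0,0,0,0,0,-0.001,-1],[0,0,0,0,0,-0.002,-1],[0,0,0,0,0,-0.002,-1]]' | grep -E "pos|force"; done
```

```text
position: [0.4553, -0.3881, 0.1358]
ft_force: [0.6, -0.4, -3.2]
position: [0.4553, -0.3881, 0.1338]
ft_force: [-0.7, 0.3, -2.8]
position: [0.456, -0.3887, 0.1332]
ft_force: [-1.6, 0.3, 4.5]
```

```bash
python3 -m inch '[[0,0,0,0,0,0.0005,-1],[0,0,0,0,0,0.0005,-1],[0,0,0,0,0,0.0005,-0.7],[0,0,0,0,0,0.0005,-0.5],[0,0,0,0,0,0.0005,-0.4],[0,0,0,0,0,0.0005,-0.4],[0,0,0,0,0,0.0005,-0.4],[0,0,0,0,0,0.0005,-0.4]]' 10; python3 chk.py 17 wrist scene
```

```text
clock: 18.85
position: [0.4554, -0.3881, 0.1325]
eef_rot: [-0.0, 0.138, 0.99, 0.001]
ft_force: [0.7, 0.0, -0.2]
grip_width: 0.0261
18.85 [ 0.4554 -0.3881  0.1325] [ 0.7  0.  -0.2] 0.026057539808882195 [-0.38   0.325 -0.302 -0.002 -0.945 -1.466]
[[-0.962, 0.273, -0.001], [0.273, 0.962, 0.002], [0.001, 0.001, -1.0]]
```

View pics/wrist17.png

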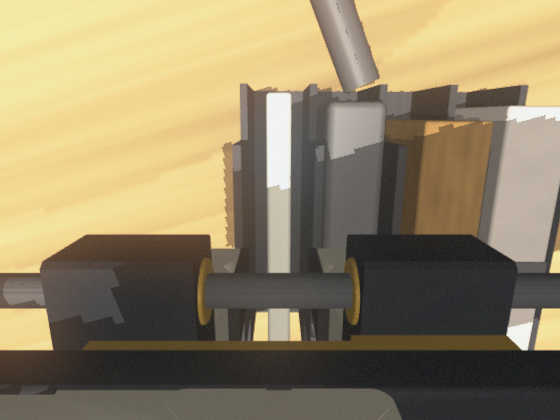

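Released. The plate still stands upright at columns 266 to 290, free of both fingers, so I'll rise straight up.

```bash
python3 -m inch '[[0,0,0,0,0,0.005,-0.4],[0,0,0,0,0,0.015,-0.4],[0,0,0,0,0,0.03,-0.4],[0,0,0,0,0,0.06,-0.4],[0,0,0,0,0,0.1,-0.4],[0,0,0,0,0,0.14,-0.4],[0,0,0,0,0,0.17,-0.4],[0,0,0,0,0,0.17,-0.4]]' ; python3 -m inch '[[0,0,0,-0.01,0.04,0,-0.4],[0,0,0,-0.02,0.08,0,-0.4],[0,0,0,-0.03,0.12,0,-0.4],[0,0,0,-0.03,0.16,0,-0.4],[0,0,0,-0.03,0.2,0,-0.4],[0,0,0,-0.03,0.2,0,-0.4]]'; python3 chk.py 18 top scene
python3 - <<'E'
import cv2
a=cv2.imread('pics/top18.png');b=cv2.imread('pics/scene18.png')
cv2.imwrite('pics/z18.png',cv2.hconcat([cv2.resize(a[170:290,350:470],(390,390),interpolation=cv2.INTER_CUBIC),cv2.resize(b[110:230,165:285],(390,390),interpolation=cv2.INTER_CUBIC)]))
E
```

```text
clock: 19.75
position: [0.4569, -0.3895, 0.3091]
eef_rot: [0.004, 0.137, 0.991, -0.001]
ft_force: [-0.4, 0.7, -0.1]
grip_width: 0.0261
clock: 20.35
position: [0.4251, -0.1849, 0.3035]
eef_rot: [0.001, 0.136, 0.991, 0.001]
ft_force: [0.3, 0.1, 0.4]
grip_width: 0.0265
20.35 [ 0.4251 -0.1849  0.3035] [0.3 0.1 0.4] 0.026500327881459985 [ 0.014 -0.037 -0.326 -0.002 -1.28  -1.857]
[[-0.963, 0.269, 0.002], [0.269, 0.963, 0.002], [-0.001, 0.003, -1.0]]
```

View pics/z18.png

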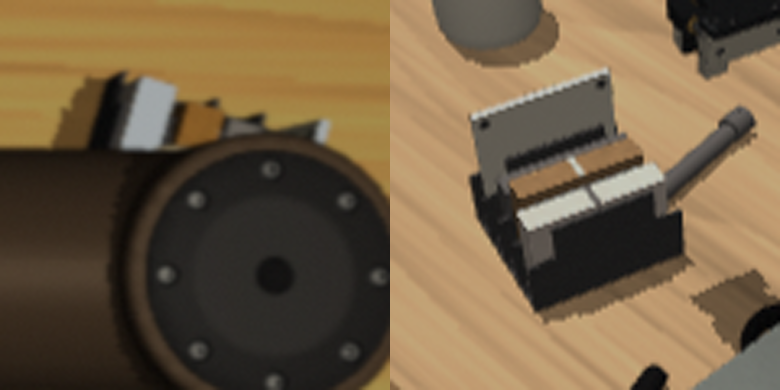

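View pics/scene18.png

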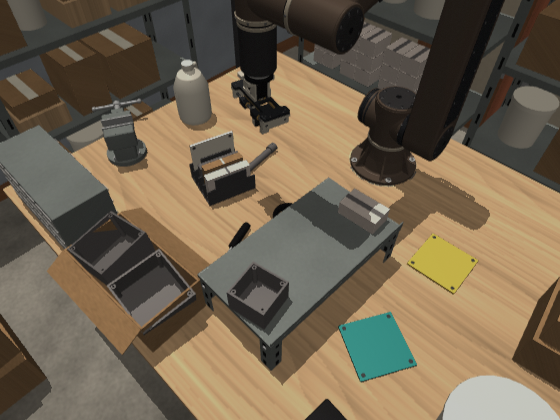

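Run:
```python
from h import *
f=optics.grab_frame('scene');p=np.load('sorter.npy')
def X(l):
    c,sn=np.cos(p[2]),np.sin(p[2]);l=np.array(l)/1e3
    return [p[0]+c*l[0]-sn*l[1],p[1]+sn*l[0]+c*l[1],l[2]]
o=(165,110);k=5
i=cv2.resize(f["img"][o[1]:o[1]+110,o[0]:o[0]+125,::-1],None,fx=k,fy=k,interpolation=cv2.INTER_CUBIC)
for a,b in [((-53,-76,156),(-53,76,156)),((-61,-76,156),(-61,76,156)),((-53,-76,110),(-53,-76,156)),((-53,76,110),(-53,76,156))]:
    q=[tuple(int(x) for x in ((proj(f,X(v))-o+.5)*k)) for v in (a,b)];cv2.line(i,q[0],q[1],(0,0,255),1)
cv2.imwrite('pics/final.png',i)
```

```text
(no output)
```

View pics/final.png

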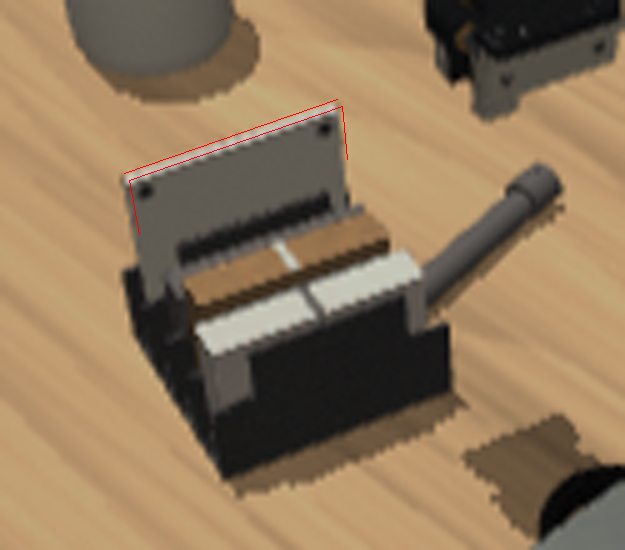

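The picture shows the cover standing upright and centred. Its top edge falls on the predicted outline within about 1 px (crop (125,177) to (340,103)), so I'm handing in.

```bash
python3 -c "
from rig import order
print(order.finish_job())"
```

```text
the job is handed in; nothing more can be done
None
```

The white cover is standing upright in the sorter's only empty bay, the rightmost one as the robot sees it, and the job is handed in; no verdict was reported.

- **Slide:** I drew the cover over the shelf's front edge with about 10 N of fingertip pressure, until about 58 mm overhung. On the way I also shifted it about 43 mm along the shelf and turned it about 0.2 rad square to the edge. That kept the wrist clear of the sorter during the pinch.
- **Placing:** I pinched it above and below, turned it upright and lowered it until it touched the floor of the bay at about 7 N. I then let go and withdrew.
- **Last checks:** The final scene picture shows it upright, with its top edge on the predicted centred outline within about 1 pixel. The wrist view before release put it within about 1 mm of the bay middle. In that view nothing else appeared to have moved. The wrist read no load, the gripper is well clear, and the clock was about 20 s.
- **Disagreements:** In the first sorter fit, one picked point missed by 6.5 pixels (probably a wrong corner). I relied on the wrist view for the final alignment. In the last top view the arm hid most of the sorter, so that camera did not confirm the placing.

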